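Stow a seed tin upright on the cork in a deep canister

TASK

Put the square seed tin that lies on the stone bench away in the open cream canister, stopper up: first stand it upright on the bench and let go of it, then take hold of it again and lower it through the canister's mouth until you feel it rest on the cork discs inside, however high they are stacked. Only then release it, so that it stays standing upright in the canister. Do not drop it or press it hard into the canister, and leave the other loose things where they are.

Things in the scene. Friction and masses are not known exactly. Their poses are not given: they have to be found in the camera images.
- tin_mid (a point): Centre of the loose seed tin: square aluminium tube 36 x 36 x 115 mm with a round cork stopper (24 mm diameter, 15 mm long) on one end, 130 mm in all, about 0.14 kg. The point is on its axis, half-way along the 130 mm; its y axis points from foot to stopper. It starts lying flat on the bench (axis 18 mm up), stopper roughly towards -y, bench clear about 30 mm around.
- tin_foot (a point): Centre of the tin's flat foot, on which it stands steadily; 65 mm from tin_mid along the tin's -y axis; same axes as tin_mid.
- canister: The open canister, cream plastic, fixed: round, 100 mm outside diameter up to 86 mm height, then a neck 86 mm outside and 78 mm inside diameter, too tight for an open gripper. Origin: centre of its underside on the bench, z up.
- canister_mouth (a point): Centre of the canister's mouth at rim height, 110 mm above the bench. Inside lies a level stack of cork discs 74 mm across; its top is 30 to 66 mm above the bench (44 to 80 mm below the rim), differs each time and is not reported. The cork yields about 0.4 mm per newton. The tin standing on it sticks out 50 to 86 mm above the rim.
- closed_canister: A like cream canister, fixed, closed by its twist cap: 100 mm diameter, 118 mm high. Origin under its centre. Not to be used; the two canisters may stand in either place.
- cap: The open canister's twist cap, loose, lying on the bench, 99 mm diameter, 22 mm high, origin under its centre. Leave it.
- pot: Terracotta long tom pot, loose, 96 mm across the rim, 140 mm high, origin under its centre. Leave it.
- scoop: Aluminium scoop, loose, about 210 mm long and 40 mm high, handle along its -x axis. Leave it.
- widger: Beech widger, a flat stick 200 mm long along its y axis, 22 mm wide, 7 mm thick, loose. Leave it.
- tray: Black plastic plug tray, loose, 240 x 160 x 45 mm, long along its x axis, origin under its centre. Leave it.
Mind the look-alikes: they are no part of the job. Leave any black, blue or red look-alike of the part that bears tin_mid alone.

How it is judged:
By the outcome, as a careful person would: the job done as asked, in the order asked, and still so for the second after the job is handed in, with the robot touching nothing.
It also fails if it takes over 58 s, if anything falls off the work surface, if the arm or the gripper's body presses on something with over 40 N, if the wrist force passes 120 N, or if a joint passes its speed limit or range.

ROBOT

A 6-joint arm with a two-finger parallel gripper is mounted at the origin on the work surface. World frame = base frame: x ahead of the robot, y to its left, z up, the work surface at z = 0. Lengths are in mm, angles in rad, forces in N, time in s.
With the tool pointing down it reaches from about 350 to 875 mm from the base axis. Payload 4.2 kg.
Tool frame: the origin (TCP) lies where the fingers leave the gripper's body, on its centre line; the fingertips stand 73 mm ahead of it and the grasp point (between the pads) lies 54 mm ahead of it; z points along the fingers, y is the direction in which the jaws open and shut (so a half turn about z gives the same grasp; the last joint's range is limited). The gripper opens to 85 mm and grips with 20 to 120 N. Pads are 22 mm wide; open, the fingers measure 114 mm over their backs; the gripper's body (76 mm by 85 mm) begins 54 mm behind the grasp point. The pads swing forward as they close: fully open they stand 13 mm farther back than shut.
Start: joints at [-0.974, 0.385, 0.008, 0, -1.194, -0.259], TCP at [207.148, -589.652, 303.912] pointing down, gripper open.
Joint ranges: [-3.14, 3.14], [-1.21, 2.06], [-1.07, 1.41], [-3.16, 2.05], [-2.99, -0.16], [-3.1, 3.1]. Speed limits (rad/s): [2.79, 2.79, 3.14, 3.14, 3.14, 3.14].

INTERFACE

Orientations are given as a unit quaternion [x, y, z, w].
In Python, from bench import arm gives the robot as it stands.
- The arm moves only by the tool apply_moves, never from a script. Its argument "increments" is a list that holds one entry, the list of rows, each a list of 7 numbers: the shift along the tool's x, y, z scaled (see below), then the turn, a rotation vector about the tool's x, y, z scaled (see below), then the gripper's target within -1 to 1 (fully open at 1, half-way at 0, shut at -1). A call has 1 to 10 rows; each row is the pose to reach, as a shift and turn from the pose commanded when the call began, along the tool's axes at that moment; what a row does not reach only later rows make up. The controller multiplies each number of a shift by 100 mm and each number of a turn by 0.5 rad. A row lasts 1/10 s, in which the tool goes at most 50 mm and 8.59 degrees, less where a joint would pass 70% of its speed; a pose out of reach is approached as far as the arm can. A call with a number of a shift or a turn outside -1 to 1 is refused whole. A call with a gripper value outside its range is refused whole. The fingers move at their own pace and stop on an object; the grip force is fixed at half the most. Time passes only in rows, so rows that repeat a pose let the fingers close. It gives the time, the measured TCP pose, the force and the opening at its end, in the units of the state.
- arm.read_state(): the state, without advancing time (a new reading comes with each control period).
- arm.get_image(name): name is "side" or "top"; returns a dict with "img" (384x512x3 uint8, red, green, blue), "fx", "fy", "cx", "cy" (pixels), "k1" (the pictures are not rectified: a ray, as slopes to the right and down, at radius r is drawn at 1 + k1 r^2 times it, then the intrinsics apply), "pose" (4x4, takes a point from camera to world coordinates). Camera axes: x right, y up, looking along -z (the intrinsics and any distortion apply to the point x, -y, -z); pixel columns grow to the right and rows downward; lengths in mm; the calibration is good to about 2 mm. A picture is of the moment at which its call begins. There is no depth.
- arm.job_done(): hands the job in, once; it reports no verdict.
Trained networks look in a picture, given as the dict that the camera call returned (one of the last four; its "shot" number tells which), for a name from the list of things; names that differ only in an ending like _2 or _b are one class to them, and where a whole thing is asked for, a point or a joint stands for the part that bears it (a point fixed in the world has none). Each returns a list of dicts, best first, with "conf" (0 to 1); they miss things now and then, are a little off and sometimes report something else, mostly with a low value. They report only what shows in the picture. A call takes as long as a camera call. They do not tell look-alikes from the thing itself.
- arm.outline_of(label, picture): "pixels" (384x512 bool, what is visible of it) and "box" ([centre column, centre row, width, height] in pixels, round what is visible of it).
- arm.mark_of(label, picture): "at" ([column, row] in pixels: a listed point, or the origin of a listed thing).
The state is a dict: "clock": time; "joints": joint angles; "joint_vel": joint speeds; "joint_efforts": joint torques, N m; "position": TCP position; "ee_rot": TCP orientation; "contact_force": force on the tool from outside, world axes, zero at the start; "wrist_torque": the same for the moment, N m; "gripper_width": finger opening in mm.
Only numpy, scipy, OpenCV 4.12 (cv2) and the standard library are available. Lean on these libraries where they do the work, as an engineer would, in place of code of your own. Each camera call takes 0.05 s, during which the arm holds its last target.

## Working session

There is one attempt and no reset: what is moved stays moved. The work goes in short steps, Python scripts to look and compute and a tool call to move; the robot and the scene stay as the last step left them, time stands still between calls to the robot, and variables do not carry over. Pictures are saved under pics/ and viewed, and the job is handed in when it is done.

Besides the shell and the picture viewer there is one more tool, called after "Call:" as name(argument=value, ...), one argument or row to a line, values as JSON. apply_moves: Moves the arm, as the interface text tells. Shifts and turns lie within -1 to 1; 1 stands for 100 mm of shift or 0.5 rad of turn. Its arguments: {"type":"object","properties":{"increments":{"type":"array"}},"required":["increments"]}

```bash
ls; mkdir -p pics; cat > h.py <<'E'
import numpy as np, cv2
from scipy.spatial.transform import Rotation as R
from bench import arm
def save(p,n): cv2.imwrite('pics/'+n, cv2.cvtColor(p['img'],cv2.COLOR_RGB2BGR))
def ray(p,uv):
    a=np.array([(uv[0]-p['cx'])/p['fx'],(uv[1]-p['cy'])/p['fy']],float); s=a.copy()
    for _ in range(30): s=a/(1+p['k1']*(s@s))
    T=np.array(p['pose']); d=T[:3,:3]@np.array([s[0],-s[1],-1]); return T[:3,3],d/np.linalg.norm(d)
def atz(p,uv,z):
    o,d=ray(p,uv); return o+d*(z-o[2])/d[2]
def proj(p,X):
    T=np.array(p['pose']); c=T[:3,:3].T@(np.array(X,float)-T[:3,3]); s=np.array([c[0],-c[1]])/-c[2]
    s=s*(1+p['k1']*(s@s)); return np.array([p['cx']+p['fx']*s[0],p['cy']+p['fy']*s[1]])
def tri(p,a,q,b):
    A=np.zeros((3,3));v=np.zeros(3)
    for o,d in (ray(p,a),ray(q,b)):
        M=np.eye(3)-np.outer(d,d);A+=M;v+=M@o
    return np.linalg.solve(A,v)
E
python3 - <<'E'
from h import *
np.set_printoptions(precision=1,suppress=True)
for n in('side','top'):
    p=arm.get_image(n); save(p,n+'0.png'); print(n,p['fx'],p['cx'],p['cy'],p['k1'],np.array(p['pose'])[:3])
    for l,z in (('tin_mid',18),('tin_foot',18),('canister',0),('canister_mouth',110),('closed_canister',0),('cap',0),('pot',0),('scoop',0),('widger',0),('tray',0)):
        for m in arm.mark_of(l,p)[:3]: print(l,round(m['conf'],2),np.array(m['at']),atz(p,m['at'],z))
    for m in arm.outline_of('tin_mid',p)[:4]: print('out',m['conf'],np.array(m['box']))
s=arm.read_state();print(s)
E
```

```text
pics
side 491.08165695254115 260.1940498357246 187.65121714719132 -0.1029629685795141 [[  -1.     0.    -0.   482.4]
 [  -0.    -0.5    0.9 1135.8]
 [  -0.     0.9    0.5  827.1]]
tin_mid 0.89 [268.2 179. ] [ 478.6 -238.8   18. ]
tin_mid 0.82 [318.4 158.4] [ 303.  -383.1   18. ]
tin_mid 0.75 [238.8 203.3] [566.6 -94.1  18. ]
tin_foot 0.91 [308.  162.9] [ 341.8 -349.7   18. ]
tin_foot 0.81 [259.2 193.3] [ 506.3 -151.2   18. ]
tin_foot 0.58 [337.3 202.5] [ 270.3 -102.    18. ]
canister 0.93 [246.8 313.9] [526.5 337.8   0. ]
canister_mouth 0.71 [245.7 275.5] [527.3 330.6 110. ]
closed_canister 0.7 [243.7 257.3] [542.2 136.1   0. ]
cap 0.68 [304.3 232.5] [376.7  25.5   0. ]
pot 0.76 [180.9 236. ] [721.4  46.6   0. ]
scoop 0.67 [319.9 310.4] [358.6 325.1   0. ]
widger 0.6 [204.5 193.2] [ 680.3 -178.3    0. ]
tray 0.57 [256.5 150.7] [ 521.7 -474.1    0. ]
tray 0.43 [203.7 190.4] [ 684.8 -195.1    0. ]
out 0.95 [266.6 182.4  18.2  28.1]
out 0.9 [318.5 158.9  29.6  20.7]
out 0.7 [316.1 197.1  46.   18.1]
out 0.62 [239.4 200.6  13.4  24.3]
top 363.7241482881869 256.1920618718622 192.119613177
[... 791 characters left out ...]
 [358.1 310.2   0. ]
widger 0.59 [303.4 135.4] [ 683.7 -202.9    0. ]
widger 0.33 [322.  199.4] [ 486.9 -251.1    0. ]
tray 0.87 [397.7 184.4] [ 527.9 -473.8    0. ]
out 0.97 [321.1 198.4  45.1  18. ]
out 0.88 [269.8 172.7  45.   20. ]
out 0.87 [287.6 257.2  21.8  48.5]
out 0.55 [375.7 265.3  42.6  37.8]
{'clock': 1.2, 'joints': array([-1. ,  0.4,  0. , -0. , -1.2, -0.3]), 'joint_vel': array([-0.,  0., -0.,  0., -0., -0.]), 'joint_efforts': array([  0. , -39.2,  18.9,   4.2,  -0. ,  -0. ]), 'position': array([ 207.2, -589.6,  303.9]), 'ee_rot': array([-0.2,  1. ,  0. ,  0. ]), 'contact_force': array([-1.2,  0.2,  0.4]), 'wrist_torque': array([0., 0., 0.]), 'gripper_width': 85.41637732303748}
```

View pics/top0.png

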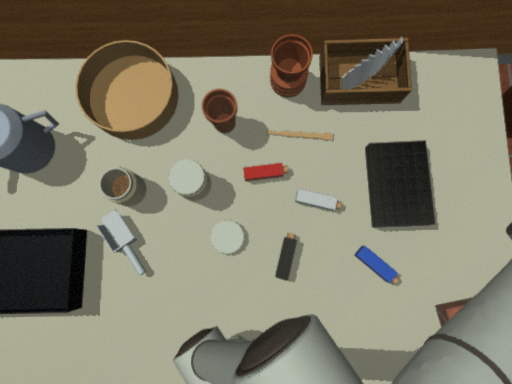

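View pics/side0.png

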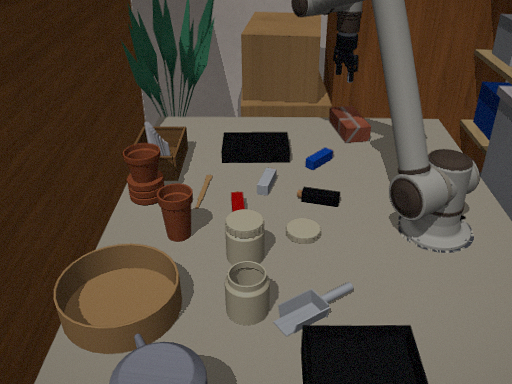

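```bash
python3 - <<'E'
import cv2
a=cv2.imread('pics/top0.png')[130:300,240:420];b=cv2.imread('pics/side0.png')[130:230,210:360]
cv2.imwrite('pics/tc.png',cv2.resize(a,None,fx=3.3,fy=3.3,interpolation=cv2.INTER_CUBIC))
cv2.imwrite('pics/sc.png',cv2.resize(b,None,fx=5,fy=5,interpolation=cv2.INTER_CUBIC))
E
```

```text
(no output)
```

View pics/tc.png

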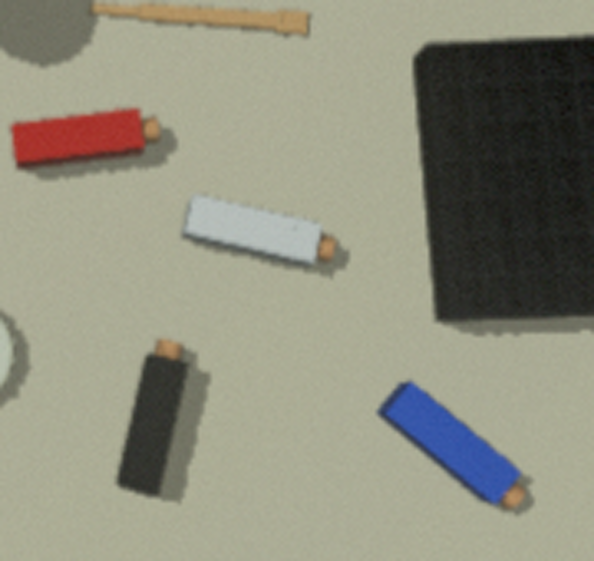

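View pics/sc.png

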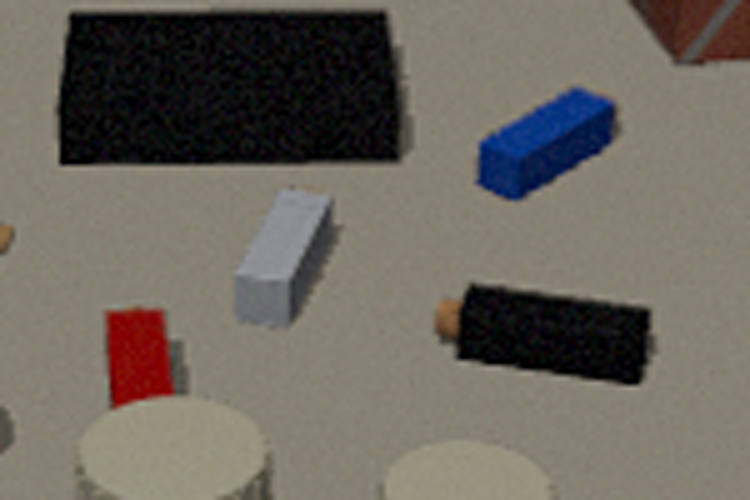

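```bash
cat > fit.py <<'E'
from h import *
from scipy.optimize import minimize
np.set_printoptions(precision=3,suppress=True)
def sil(p,pts):
    m=np.zeros((384*4,512*4),np.uint8)
    q=np.array([proj(p,x) for x in pts]); h=cv2.convexHull(((q+.5)*4).astype(np.float32)).astype(np.int32)
    cv2.fillConvexPoly(m,h,1); return m
def boxpts(c,z0,yaw):  # c=mid xy, yaw direction foot->stopper ; lying
    a=np.array([np.cos(yaw),np.sin(yaw)]);b=np.array([-a[1],a[0]])
    return [[*(c+a*s+b*t),z] for s in(-65,50) for t in(-18,18) for z in(0,36)]
def stp(c,yaw):
    a=np.array([np.cos(yaw),np.sin(yaw)]);b=np.array([-a[1],a[0]])
    return [[*(c+a*s+b*12*np.cos(w)),18+12*np.sin(w)] for s in(49,65) for w in np.arange(0,6.28,.5)]
E
python3 - <<'E'
from fit import *
P={n:arm.get_image(n) for n in('side','top')}
M={}
for n,p in P.items():
    o=arm.outline_of('tin_mid',p)
    c=proj(p,[488,-240,18]); o=min(o,key=lambda m:np.hypot(*(np.array(m['box'][:2])-c)))
    M[n]=cv2.resize(o['pixels'].astype(np.uint8),None,fx=4,fy=4,interpolation=cv2.INTER_LINEAR); print(n,o['conf'],o['box'],M[n].sum()/16)
def cost(v,ns=('side','top')):
    t=0
    for n in ns:
        m=sil(P[n],boxpts(v[:2],0,v[2]))|sil(P[n],stp(v[:2],v[2]))
        t+=1-(m&M[n]).sum()/(m|M[n]).sum()
    return t
for ns in(('side','top'),('top',),('side',)):
    r=minimize(cost,[488,-240,-1.7],args=(ns,),method='Nelder-Mead',options=dict(initial_simplex=[[488,-240,-1.7],[498,-240,-1.7],[488,-230,-1.7],[488,-240,-1.5]]));print(ns,r.x,r.fun)
# canister mouth
for n,p in P.items():
    o=arm.outline_of('canister',p)[0];print(n,o['conf'],o['box']); M[n+'c']=cv2.resize(o['pixels'].astype(np.uint8),None,fx=4,fy=4,interpolation=cv2.INTER_LINEAR)
w=np.arange(0,6.28,.15)
def cyl(c): return [[c[0]+r*np.cos(a),c[1]+r*np.sin(a),z] for r,z in((50,0),(50,86)) for a in w]
def nk(c): return [[c[0]+43*np.cos(a),c[1]+43*np.sin(a),z] for z in(80,110) for a in w]
def cc(v,ns):
    t=0
    for n in ns:
        m=sil(P[n],cyl(v))|sil(P[n],nk(v)); t+=1-(m&M[n+'c']).sum()/(m|M[n+'c']).sum()
    return t
for ns in(('side','top'),('top',),('side',)):
    r=minimize(cc,[526,325],args=(ns,),method='Nelder-Mead',options=dict(initial_simplex=[[526,325],[536,325],[526,335]]));print(ns,r.x,r.fun)
s=arm.read_state();print(s['clock'],s['position'],s['ee_rot'],R.from_quat(s['ee_rot']).as_matrix(),s['gripper_width'],s['contact_force'])
E
```

```text
side 0.87 [264.7, 181.5, 19.8, 25.8] 311.0625
top 0.57 [320.6, 200.2, 43.8, 18.7] 544.5
('side', 'top') [ 482.72  -235.281   -1.787] 0.3547303496888642
('top',) [ 482.234 -235.952   -1.79 ] 0.14938247402470106
('side',) [ 483.313 -233.679   -1.745] 0.20497803806734993
side 0.78 [246.2, 294.1, 50.6, 64.0]
top 0.73 [121.8, 186.6, 45.5, 39.0]
('side', 'top') [525.534 321.742] 0.0955736692861987
('top',) [525.174 320.018] 0.0574049351879764
('side',) [525.42  321.638] 0.036052341934694865
1.5 [ 207.141 -589.657  303.9  ] [-0.168  0.986  0.    -0.   ] [[-0.943 -0.331 -0.   ]
 [-0.331  0.943  0.   ]
 [ 0.     0.    -1.   ]] 85.57232765212191 [ 0.117  0.181 -0.832]
```

```bash
python3 - <<'E'
from fit import *
p=arm.get_image('top')
for c in [(197,195),(323,222),(315,263),(187,233),(335,249)]:
    uv=np.array([(c[0]+.5)/3.3-.5+240,(c[1]+.5)/3.3-.5+130]); print(uv,atz(p,uv,36))
img=p['img'].astype(int); print(img[200,318],img[220,318])
g=img[:,:,2]-img[:,:,0]; m=(g>0)&(img.sum(2)>300); m[:185]=0;m[215:]=0;m[:,:285]=0;m[:,350:]=0
print(m.sum()); k,lab,st,ce=cv2.connectedComponentsWithStats(m.astype(np.uint8)); i=1+np.argmax(st[1:,4]); pts=np.argwhere(lab==i)[:,::-1].astype(np.float32)
r=cv2.minAreaRect(pts); print(st[i],r,atz(p,r[0],36)); M=cv2.resize((lab==i).astype(np.uint8)*255,None,fx=4,fy=4)>127; M=M.astype(np.uint8)
def cost(v):
    m=sil(p,[x for x in boxpts(v[:2],0,v[2]) if x[2]==36]); return 1-(m&M).sum()/(m|M).sum()
r=minimize(cost,[483,-236,-1.79],method='Nelder-Mead',options=dict(initial_simplex=[[488,-240,-1.7],[498,-240,-1.7],[488,-230,-1.7],[488,-240,-1.85]]));print(r.x,r.fun)
v=r.x
im=cv2.cvtColor(p['img'],cv2.COLOR_RGB2BGR); im=cv2.resize(im[150:250,270:370],None,fx=6,fy=6,interpolation=cv2.INTER_CUBIC)
for vv,col in((v,(0,0,255)),):
  for x in boxpts(vv[:2],0,vv[2])+stp(vv[:2],vv[2]):
    q=(proj(p,x)-[270,150]+.5)*6; cv2.circle(im,tuple(int(t) for t in q),2,col,-1)
cv2.imwrite('pics/fit.png',im)
E
```

```text
[299.348 188.742] [ 513.914 -181.955   36.   ]
[337.53  196.924] [ 488.444 -289.467   36.   ]
[335.106 209.348] [ 453.025 -280.932   36.   ]
[296.318 200.258] [ 480.749 -172.275   36.   ]
[341.167 205.106] [ 464.851 -298.554   36.   ]
[181 190 185] [171 173 150]
487
[296 190  41  20 487] ((315.95294189453125, 199.21176147460938), (40.13212966918945, 12.365034103393555), 12.52880859375) [ 482.858 -228.141   36.   ]
[ 481.248 -235.431   -1.825] 0.06481257557436515
```

View pics/fit.png

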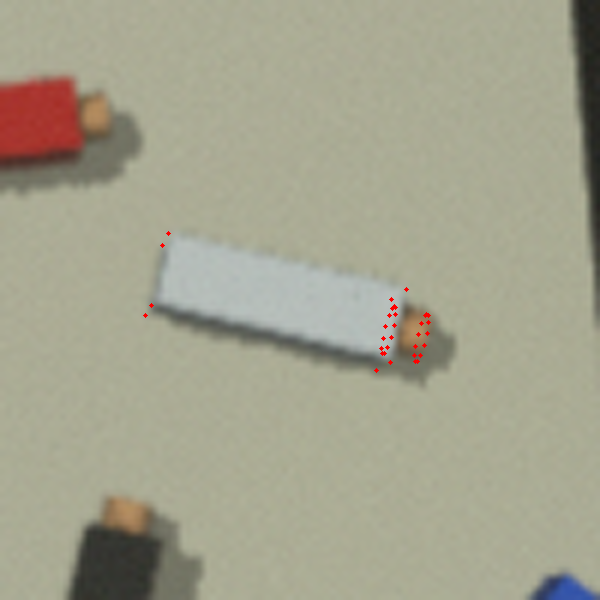

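```bash
cat > go.py <<'E'
# usage: go.py x y z  xaxis(3) zaxis(3) : remaining move from present pose, in scaled tool units
import sys; from h import *
np.set_printoptions(precision=3,suppress=True)
v=list(map(float,sys.argv[1:10])); s=arm.read_state()
R0=R.from_quat(s['ee_rot']); z=np.array(v[6:9]);z/=np.linalg.norm(z); x=np.array(v[3:6]);x-=z*(x@z);x/=np.linalg.norm(x)
Rt=R.from_matrix(np.c_[x,np.cross(z,x),z])
print('shift',R0.inv().apply(np.array(v[:3])-s['position'])/100,'turn',(R0.inv()*Rt).as_rotvec()/.5)
print('t',s['clock'],'pos',s['position'],'j',s['joints'],'F',s['contact_force'],'w',s['gripper_width'])
E
python3 go.py 476.7 -254.9 200 -.242 -.97 0 0 0 -1
```

```text
shift [-3.653  2.265  1.039] turn [-0.    -0.    -1.977]
t 1.55 pos [ 207.148 -589.666  303.917] j [-0.974  0.385  0.008 -0.    -1.194 -0.259] F [-0.518  0.701 -0.531] w 85.36209224398114
```

Call:
apply_moves(
  increments=[
    [[-0.5,0.31,0,0,0,-0.27,1],[-1,0.62,0,0,0,-0.54,1],[-1,0.62,0,0,0,-0.54,1]],
  ],
)

```text
clock: 1.85
position: [282.5, -495.6, 304.1]
ee_rot: [-0.301, 0.953, 0.0, 0.0]
contact_force: [-0.1, -0.7, 0.9]
gripper_width: 85.4
```

```bash
python3 go.py 476.7 -254.9 200 -.242 -.97 0 0 0 -1
```

```text
shift [-2.972  0.853  1.043] turn [-0.     0.001 -1.428]
t 1.85 pos [ 282.483 -495.59   304.148] j [-0.769  0.292 -0.129 -0.001 -1.15  -0.189] F [-0.103 -0.737  0.869] w 85.43371953901956
```

Call:
apply_moves(
  increments=[
    [[-0.5,0.14,0.18,0,0,-0.24,1],[-1,0.29,0.35,0,0,-0.48,1],[-1,0.29,0.35,0,0,-0.48,1]],
  ],
)

```text
clock: 2.15
position: [347.8, -413.8, 267.4]
ee_rot: [-0.414, 0.91, 0.002, -0.0]
contact_force: [-0.6, -0.6, -0.1]
gripper_width: 85.4
```

```bash
python3 go.py 476.7 -254.9 200 -.242 -.97 0 0 0 -1
```

```text
shift [-2.044  0.071  0.676] turn [ 0.006  0.003 -0.946]
t 2.15 pos [ 347.839 -413.752  267.388] j [-0.572  0.273 -0.253 -0.001 -1.047 -0.145] F [-0.629 -0.65  -0.09 ] w 85.38583409253137
```

Call:
apply_moves(
  increments=[
    [[-0.5,0.01,0.17,0,0,-0.24,1],[-1,0.03,0.34,0,0,-0.47,1],[-1,0.03,0.34,0,0,-0.47,1]],
  ],
)

```text
clock: 2.45
position: [412.0, -337.3, 233.4]
ee_rot: [-0.518, 0.856, 0.001, -0.0]
contact_force: [-0.1, -0.9, 0.3]
gripper_width: 85.7
```

```bash
python3 go.py 476.7 -254.9 200 -.242 -.97 0 0 0 -1
```

```text
shift [-1.03  -0.192  0.334] turn [ 0.005  0.001 -0.476]
t 2.45 pos [ 411.998 -337.268  233.392] j [-0.381  0.294 -0.319 -0.001 -0.96  -0.101] F [-0.117 -0.929  0.338] w 85.70054390940297
```

Call:
apply_moves(
  increments=[
    [[-0.5,-0.1,0.17,0,0,-0.24,1],[-1,-0.19,0.33,0,0,-0.48,1],[-1,-0.19,0.33,0,0,-0.48,1],[-1,-0.19,0.33,0,0,-0.48,1]],
  ],
)

```text
clock: 2.85
position: [474.7, -260.2, 201.6]
ee_rot: [-0.615, 0.789, 0.0, -0.0]
contact_force: [-0.2, 0.2, 0.1]
gripper_width: 85.4
```

```bash
python3 go.py 476.7 -254.9 78 -.242 -.97 0 0 0 -1; python3 - <<'E'
from h import *
p=arm.get_image('side'); save(p,'s1.png')
E
```

```text
shift [-0.057 -0.007  1.236] turn [ 0.002 -0.001 -0.005]
t 2.85 pos [ 474.716 -260.189  201.633] j [-0.202  0.343 -0.339  0.    -0.889 -0.046] F [-0.198  0.213  0.083] w 85.41798975921911
```

View pics/s1.png

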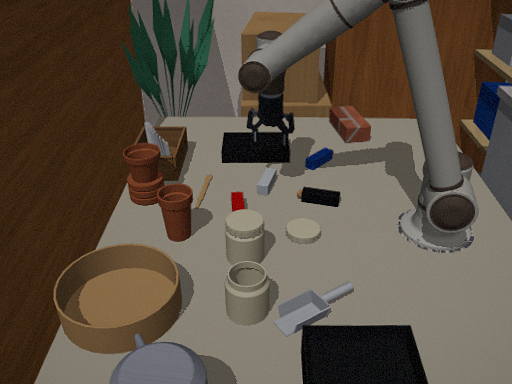

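Call:
apply_moves(
  increments=[
    [[-0.06,0,0.4,0,0,0,1],[-0.06,0,0.8,0,0,0,1],[-0.06,0,1,0,0,0,1],[-0.06,0,1,0,0,0,1]],
  ],
)

```text
clock: 3.3
position: [473.2, -256.0, 99.7]
ee_rot: [-0.613, 0.79, 0.002, -0.002]
contact_force: [-0.2, 0.2, 0.5]
gripper_width: 85.6
```

```bash
python3 go.py 476.7 -254.9 78 -.242 -.97 0 0 0 -1
```

```text
shift [-0.019 -0.033  0.217] turn [ 0.012 -0.    -0.014]
t 3.3 pos [ 473.162 -255.998   99.733] j [-0.194  0.48  -0.444 -0.    -0.652 -0.057] F [-0.25   0.217  0.532] w 85.55828592359518
```

Call:
apply_moves(
  increments=[
    [[-0.02,-0.03,0.1,0,0,-0.01,1],[-0.02,-0.03,0.22,0.01,0,-0.01,1],[-0.02,-0.03,0.22,0.01,0,-0.01,1]],
  ],
)

```text
clock: 3.6
position: [478.9, -254.2, 80.1]
ee_rot: [-0.616, 0.788, -0.002, 0.002]
contact_force: [-0.1, -0.9, 0.1]
gripper_width: 85.6
```

```bash
python3 go.py 476.7 -254.9 78 -.242 -.97 0 0 0 -1; python3 - <<'E'
from h import *
for n in('side','top'):
    p=arm.get_image(n); save(p,n+'2.png')
a=cv2.imread('pics/top2.png')[150:250,250:400];b=cv2.imread('pics/side2.png')[110:210,200:350]
cv2.imwrite('pics/c2.png',cv2.resize(np.vstack([a,b]),None,fx=3,fy=3,interpolation=cv2.INTER_CUBIC))
E
```

```text
shift [0.012 0.02  0.021] turn [-0.011  0.     0.001]
t 3.6 pos [ 478.929 -254.233   80.109] j [-0.189  0.514 -0.454  0.    -0.598 -0.056] F [-0.095 -0.917  0.114] w 85.57852097078988
```

View pics/c2.png

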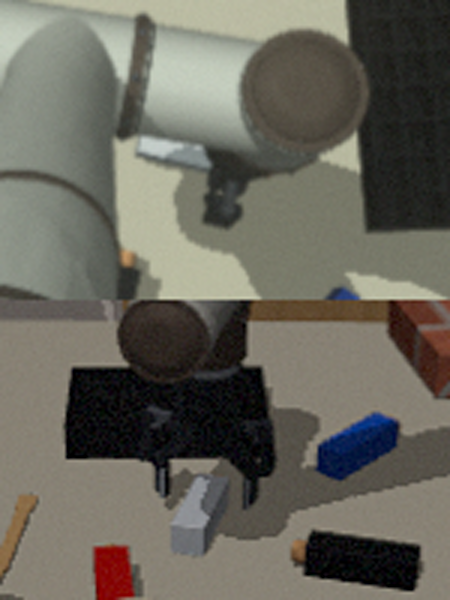

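Call:
apply_moves(
  increments=[
    [[0,0.01,0.02,0,0,0,-1],[0,0.01,0.02,0,0,0,-1],[0,0.01,0.02,0,0,0,-1],[0,0.01,0.02,0,0,0,-1],[0,0.01,0.02,0,0,0,-1],[0,0.01,0.02,0,0,0,-1],[0,0.01,0.02,0,0,0,-1],[0,0.01,0.02,0,0,0,-1],[0,0.01,0.02,0,0,0,-1],[0,0.01,0.02,0,0,0,-1]],
  ],
)

```text
clock: 4.7
position: [478.5, -253.5, 78.6]
ee_rot: [-0.616, 0.787, -0.003, 0.002]
contact_force: [0.2, 0.7, 4.9]
gripper_width: 35.2
```

```bash
python3 go.py 476.7 -254.9 78 -.242 -.97 0 0 0 -1
```

```text
shift [0.018 0.015 0.006] turn [-0.013 -0.     0.004]
t 4.7 pos [ 478.548 -253.541   78.567] j [-0.187  0.515 -0.457  0.001 -0.592 -0.056] F [0.231 0.705 4.941] w 35.23190166169898
```

Call:
apply_moves(
  increments=[
    [[0,0,-0.2,0,0,0,-1],[0,0,-0.6,0,0,0,-1],[0,0,-1,0,0,0,-1],[0,0,-1,0,0,0,-1]],
  ],
)

```text
clock: 5.1
position: [480.1, -254.1, 183.0]
ee_rot: [-0.617, 0.787, -0.006, 0.005]
contact_force: [0.9, 0.2, -0.6]
gripper_width: 35.2
```

Call:
apply_moves(
  increments=[
    [[0,0,-0.4,0,0,0,-1],[0,0,-0.8,0,0.3,0,-1],[0,0,-0.8,0,0.6,0,-1],[0,0,-0.8,0,1,0,-1],[0,0,-0.8,0,1,0,-1]],
  ],
)

```text
clock: 5.6
position: [475.8, -252.1, 256.0]
ee_rot: [-0.598, 0.762, -0.154, -0.196]
contact_force: [-0.9, -0.3, -1.0]
gripper_width: 35.3
```

```bash
python3 go.py 450 -230 220 0 0 1 0 -1 0;  python3 - <<'E'
from h import *
for n in('side','top'):
    p=arm.get_image(n); save(p,n+'3.png')
a=cv2.imread('pics/top3.png');b=cv2.imread('pics/side3.png')
cv2.imwrite('pics/c3.png',cv2.resize(np.hstack([a[50:350,150:420],b[0:300,180:450]]),None,fx=1.48,fy=1.48,interpolation=cv2.INTER_CUBIC))
E
```

```text
shift [-0.308  0.304  0.241] turn [ 0.433  2.122 -0.258]
t 5.6 pos [ 475.843 -252.094  255.995] j [-0.033  0.277 -0.56   0.622 -0.947 -0.632] F [-0.943 -0.334 -1.024] w 35.26810934299708
```

View pics/c3.png

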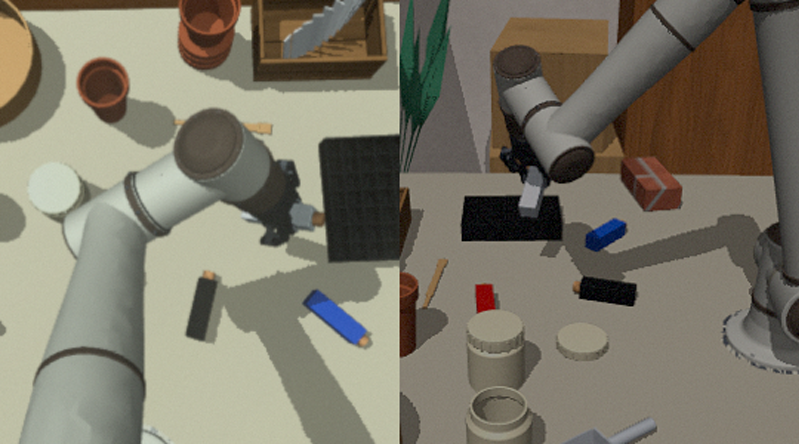

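Call:
apply_moves(
  increments=[
    [[-0.07,0.07,0.06,0.05,0.25,-0.03,-1],[-0.15,0.15,0.12,0.1,0.5,-0.06,-1],[-0.15,0.15,0.12,0.15,0.75,-0.09,-1],[-0.15,0.15,0.12,0.2,1,-0.12,-1],[-0.15,0.15,0.12,0.2,1,-0.12,-1]],
  ],
)

```text
clock: 6.2
position: [463.3, -242.6, 237.8]
ee_rot: [-0.572, 0.664, -0.327, -0.353]
contact_force: [-0.9, -0.9, -1.5]
gripper_width: 35.1
```

```bash
python3 go.py 450 -230 220 0 0 1 0 -1 0
```

```text
shift [-0.204  0.153  0.002] turn [ 0.239  1.131 -0.134]
t 6.2 pos [ 463.263 -242.649  237.803] j [-0.006  0.337 -0.851  1.244 -1.086 -1.174] F [-0.885 -0.876 -1.465] w 35.10291224938336
```

Call:
apply_moves(
  increments=[
    [[0,0,0,0.06,0.3,-0.03,-1],[0,0,0,0.12,0.6,-0.07,-1],[0,0,0,0.18,0.85,-0.1,-1],[0,0,0,0.21,1,-0.12,-1],[0,0,0,0.21,1,-0.12,-1]],
  ],
)

```text
clock: 6.7
position: [464.2, -243.7, 238.6]
ee_rot: [-0.509, 0.524, -0.481, -0.485]
contact_force: [-0.8, -0.6, -1.7]
gripper_width: 35.2
```

```bash
python3 go.py 450 -230 220 0 0 1 0 -1 0;  python3 - <<'E'
from h import *
for n in('side','top'):
    p=arm.get_image(n); save(p,n+'4.png')
a=cv2.imread('pics/top4.png');b=cv2.imread('pics/side4.png')
cv2.imwrite('pics/c4.png',cv2.resize(np.hstack([a[50:350,150:420],b[0:300,180:450]]),None,fx=1.48,fy=1.48,interpolation=cv2.INTER_CUBIC))
E
```

```text
shift [-0.193  0.146 -0.121] turn [ 0.038  0.134 -0.019]
t 6.7 pos [ 464.166 -243.651  238.618] j [-0.049  0.495 -0.977  1.594 -1.501 -1.481] F [-0.767 -0.595 -1.661] w 35.24793225174436
```

View pics/c4.png

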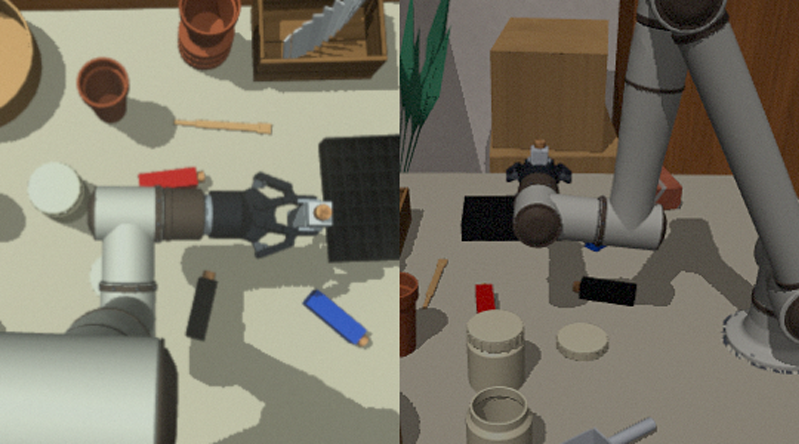

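```bash
python3 - <<'E'
from h import *
p=arm.get_image('top')
f=lambda c:np.array([c[0]/1.48+150,c[1]/1.48+50])
for nm,c in (('forearm L',(102,270)),('forearm R',(155,270)),('wrist left',(92,212)),('wrist top',(150,187)),('wrist bot',(190,240)),('tin top',(322,212)),('red',(140,185)),('canR',(88,190))):
    print(nm,atz(p,f(c),{'tin top':280,'red':36,'canR':118}.get(nm,239)).round())
for l in('closed_canister','cap'):
    print(l,[ (round(m['conf'],2),np.round(m['box'])) for m in arm.outline_of(l,p)[:2]])
E
```

```text
forearm L [383.  24. 239.]
forearm R [382. -58. 239.]
wrist left [473.  40. 239.]
wrist top [511. -51. 239.]
wrist bot [ 427. -112.  239.]
tin top [ 461. -305.  280.]
red [557. -25.  36.]
canR [532.  64. 118.]
closed_canister [(0.88, array([190., 182.,  43.,  40.]))]
cap [(0.52, array([214., 235.,  12.,  21.]))]
```

```bash
python3 go.py 475 -260 140 0 0 1 0 -1 0
```

```text
shift [-0.998 -0.09   0.237] turn [ 0.032  0.132 -0.031]
t 6.95 pos [ 464.697 -242.715  241.023] j [-0.047  0.49  -0.977  1.596 -1.502 -1.482] F [ 0.441 -0.386 -0.211] w 35.15098003149714
```

Call:
apply_moves(
  increments=[
    [[-0.3,-0.03,0.1,0.01,0.06,-0.01,-1],[-0.6,-0.06,0.17,0.03,0.13,-0.03,-1],[-0.9,-0.09,0.22,0.03,0.13,-0.03,-1],[-0.98,-0.09,0.22,0.03,0.13,-0.03,-1],[-0.98,-0.09,0.22,0.03,0.13,-0.03,-1],[-0.98,-0.09,0.22,0.03,0.13,-0.03,-1]],
  ],
)

```text
clock: 7.55
position: [474.7, -258.1, 142.4]
ee_rot: [0.5, -0.499, 0.5, 0.5]
contact_force: [-0.2, 0.1, -0.8]
gripper_width: 35.1
```

```bash
python3 go.py 475 -260 95 0 0 1 0 -1 0;  python3 - <<'E'
from h import *
for n in('side','top'):
    p=arm.get_image(n); save(p,n+'5.png')
a=cv2.imread('pics/top5.png');b=cv2.imread('pics/side5.png')
cv2.imwrite('pics/c5.png',cv2.resize(np.hstack([a[100:300,220:400],b[60:260,180:360]]),None,fx=2.2,fy=2.2,interpolation=cv2.INTER_CUBIC))
E
```

```text
shift [-0.474 -0.003  0.019] turn [-0.002 -0.002  0.   ]
t 7.55 pos [ 474.693 -258.068  142.354] j [-0.104  0.729 -0.981  1.675 -1.587 -1.709] F [-0.249  0.138 -0.796] w 35.097039180297116
```

View pics/c5.png

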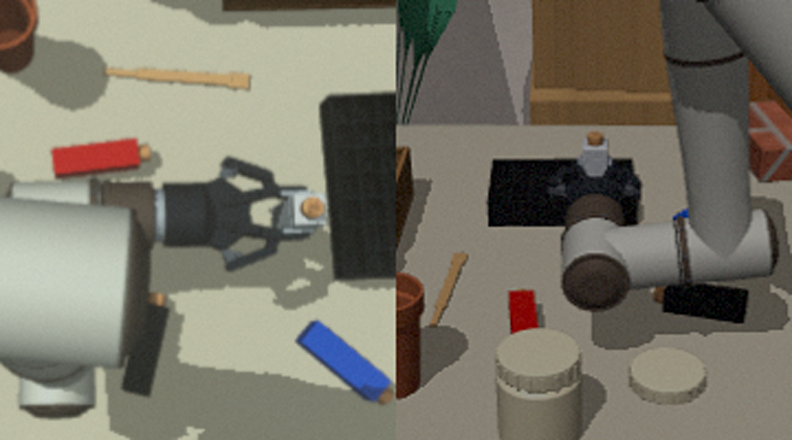

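Call:
apply_moves(
  increments=[
    [[-0.2,0,0.01,0,0,0,-1],[-0.4,0,0.02,0,0,0,-1],[-0.5,0,0.02,0,0,0,-1],[-0.5,0,0.02,0,0,0,-1],[-0.5,0,0.02,0,0,0,-1]],
  ],
)

```text
clock: 8.15
position: [474.5, -260.2, 91.8]
ee_rot: [0.5, -0.499, 0.5, 0.5]
contact_force: [-0.4, 0.4, -1.0]
gripper_width: 35.2
```

```bash
python3 go.py 475 -260 83 0 0 1 0 -1 0;  python3 - <<'E'
from h import *
for n in('side','top'):
    p=arm.get_image(n); save(p,n+'6.png')
a=cv2.imread('pics/top6.png');b=cv2.imread('pics/side6.png')
cv2.imwrite('pics/c6.png',cv2.resize(np.hstack([a[100:300,220:400],b[80:280,180:360]]),None,fx=2.2,fy=2.2,interpolation=cv2.INTER_CUBIC))
E
```

```text
shift [-0.088 -0.005 -0.002] turn [-0.002 -0.003  0.002]
t 8.15 pos [ 474.478 -260.216   91.819] j [-0.11   0.837 -0.97   1.678 -1.598 -1.805] F [-0.414  0.4   -0.997] w 35.19227958762884
```

View pics/c6.png

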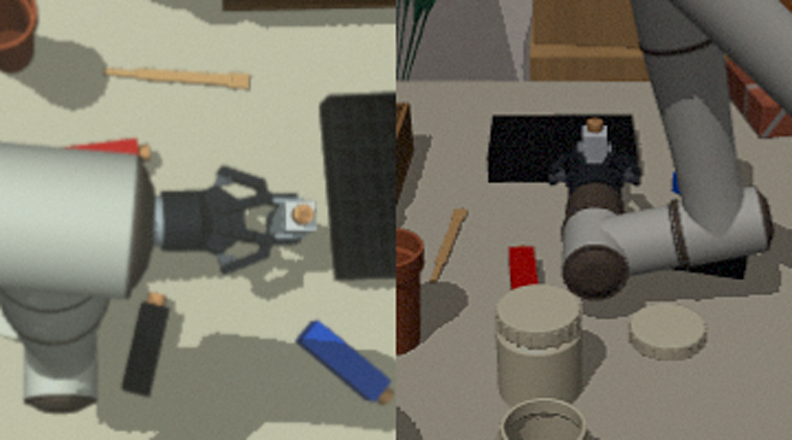

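Call:
apply_moves(
  increments=[
    [[-0.02,0,0,0,0,0,-1],[-0.04,0,0,0,0,0,-1],[-0.05,0,0,0,0,0,-1],[-0.05,0,0,0,0,0,-1]],
  ],
)

```text
clock: 8.65
position: [474.3, -260.3, 85.9]
ee_rot: [0.501, -0.499, 0.5, 0.5]
contact_force: [-0.1, -1.0, -1.4]
gripper_width: 35.0
```

Call:
apply_moves(
  increments=[
    [[-0.01,0,0,0,0,0,-1],[-0.02,0,0,0,0,0,-1],[-0.02,0,0,0,0,0,-1]],
  ],
)

```text
clock: 8.95
position: [474.3, -260.3, 83.9]
ee_rot: [0.501, -0.499, 0.5, 0.501]
contact_force: [0.6, -0.4, -0.5]
gripper_width: 35.0
```

Call:
apply_moves(
  increments=[
    [[-0.01,0,0,0,0,0,-1],[-0.01,0,0,0,0,0,-1]],
  ],
)

```text
clock: 9.15
position: [474.3, -260.3, 82.9]
ee_rot: [0.501, -0.499, 0.5, 0.5]
contact_force: [-1.1, -0.6, 0.1]
gripper_width: 34.9
```

Call:
apply_moves(
  increments=[
    [[-0.01,0,0,0,0,0,-1],[-0.01,0,0,0,0,0,-1]],
  ],
)

```text
clock: 9.35
position: [474.3, -260.3, 81.9]
ee_rot: [0.501, -0.499, 0.5, 0.5]
contact_force: [-0.6, -0.4, -0.8]
gripper_width: 35.1
```

Call:
apply_moves(
  increments=[
    [[-0.01,0,0,0,0,0,-1],[-0.01,0,0,0,0,0,-1]],
  ],
)

```text
clock: 9.55
position: [474.4, -260.3, 81.5]
ee_rot: [0.5, -0.499, 0.5, 0.501]
contact_force: [-0.3, -0.1, 2.1]
gripper_width: 35.1
```

Call:
apply_moves(
  increments=[
    [[-0.01,0,0,0,0,0,-1],[-0.01,0,0,0,0,0,-1]],
  ],
)

```text
clock: 9.75
position: [474.4, -260.3, 81.3]
ee_rot: [0.5, -0.498, 0.501, 0.501]
contact_force: [-0.4, 1.7, 5.8]
gripper_width: 35.4
```

```bash
python3 - <<'E'
from h import *
P={}
for n in('side','top'):
    p=arm.get_image(n); P[n]=p; save(p,n+'7.png')
a=cv2.imread('pics/top7.png');b=cv2.imread('pics/side7.png')
cv2.imwrite('pics/c7.png',cv2.resize(np.hstack([a[150:230,310:390],b[80:160,230:310]]),None,fx=5,fy=5,interpolation=cv2.INTER_CUBIC))
mt={n:[(round(m['conf'],2),np.round(m['at'],1)) for m in arm.mark_of('tin_mid',p)] for n,p in P.items()}
print(mt); print(arm.read_state()['contact_force'])
E
```

```text
{'side': [(0.71, array([238.4, 203.4])), (0.53, array([270.1, 157. ])), (0.46, array([313.1, 194.8]))], 'top': [(0.83, array([374.6, 265.4])), (0.75, array([286.9, 253.4])), (0.71, array([355.1, 200.3]))]}
[-1.00703757  2.27276511  6.78921312]
```

View pics/c7.png

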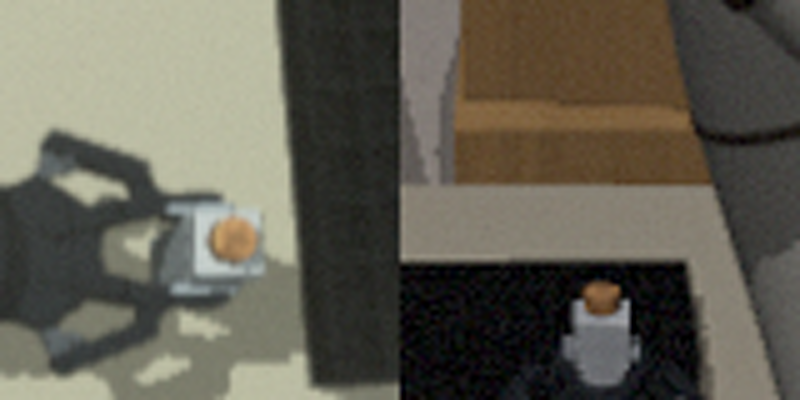

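Call:
apply_moves(
  increments=[
    [[0.01,0,0,0,0,0,-1],[0.01,0,0,0,0,0,-0.1],[0.01,0,0,0,0,0,0.1],[0.01,0,0,0,0,0,0.3],[0.01,0,0,0,0,0,0.6],[0.01,0,0,0,0,0,1],[0.01,0,0,0,0,0,1],[0.01,0,0,0,0,0,1]],
  ],
)

```text
clock: 10.75
position: [474.3, -260.3, 81.0]
ee_rot: [0.5, -0.499, 0.5, 0.5]
contact_force: [0.3, 0.4, -0.5]
gripper_width: 85.3
```

```bash
python3 - <<'E'
from h import *
P={}
for n in('side','top'):
    p=arm.get_image(n); P[n]=p; save(p,n+'8.png')
a=cv2.imread('pics/top8.png');b=cv2.imread('pics/side8.png')
cv2.imwrite('pics/c8.png',cv2.resize(np.hstack([a[150:230,310:390],b[80:160,230:310]]),None,fx=5,fy=5,interpolation=cv2.INTER_CUBIC))
print(arm.read_state())
E
```

```text
{'clock': 10.85, 'joints': array([-0.11000309,  0.8600664 , -0.96643648,  1.67776981, -1.59935966,
       -1.82318209]), 'joint_vel': array([-4.78101338e-04, -1.20154655e-03, -9.73194517e-04, -5.64435905e-05,
       -2.09100084e-03,  1.35831264e-03]), 'joint_efforts': array([-1.83732191e-03, -4.04905021e+01, -5.78945931e-01, -3.78319910e-01,
       -1.92365125e+00, -2.74497124e-04]), 'position': array([ 474.32371917, -260.30546805,   81.00469831]), 'ee_rot': array([ 0.50047244, -0.49920835,  0.49987786,  0.50044029]), 'contact_force': array([ 0.1626119 , -0.87067521,  0.23163791]), 'wrist_torque': array([ 1.94793305, -0.00435053, -0.05129129]), 'gripper_width': 85.60804947028319}
```

View pics/c8.png

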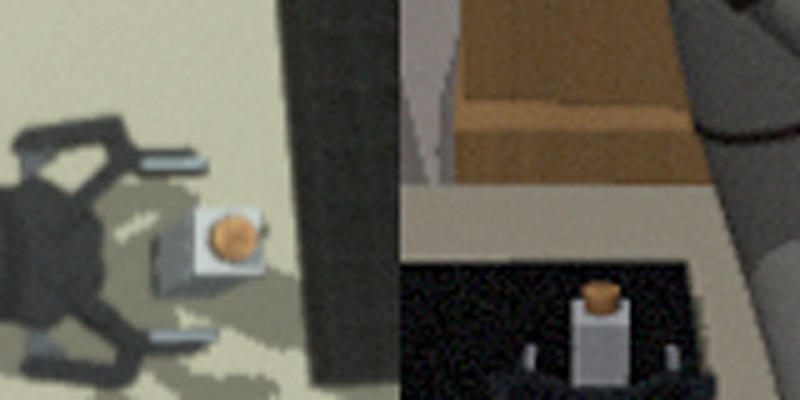

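Call:
apply_moves(
  increments=[
    [[0,0,-0.1,0,0,0,1],[0,0,-0.25,0,0,0,1],[0,0,-0.37,0,0,0,1],[0.1,0,-0.37,0,0,0,1],[0.4,0,-0.37,0,0,0,1],[0.8,0,-0.37,0,0,0,1],[1,0,-0.37,0,0,0,1],[1,0,-0.37,0,0,0,1]],
  ],
)

```text
clock: 11.65
position: [474.1, -223.8, 184.4]
ee_rot: [0.499, -0.501, 0.501, 0.499]
contact_force: [-0.5, 0.1, -0.3]
gripper_width: 85.8
```

```bash
cat > meas.py <<'E'
from fit import *
p=arm.get_image('top'); q=arm.get_image('side'); save(p,'tm.png'); save(q,'sm.png')
print([(round(m['conf'],2),np.round(m['at'],1)) for m in arm.mark_of('tin_mid',p)],[(round(m['conf'],2),np.round(m['at'],1)) for m in arm.mark_of('tin_mid',q)])
def cork(p,c,r=14):
    im=p['img'].astype(int); m=((im[:,:,0]-im[:,:,2])>55)&(im[:,:,0]>120); w=np.zeros_like(m); c=np.round(c).astype(int)
    w[c[1]-r:c[1]+r,c[0]-r:c[0]+r]=1; m&=w; ys,xs=np.nonzero(m); return m.sum(),np.array([xs.mean(),ys.mean()]),xs.max()-xs.min(),ys.max()-ys.min()
c1=cork(p,proj(p,[474,-320,130]));c2=cork(q,proj(q,[474,-320,125]));print(c1,c2)
print('top cork at z130',atz(p,c1[1],129),'tri',tri(p,c1[1],q,c2[1]))
a=cv2.imread('pics/tm.png')[160:230,310:380];b=cv2.imread('pics/sm.png')[110:180,235:305]
cv2.imwrite('pics/cm.png',cv2.resize(np.hstack([a,b]),None,fx=5.6,fy=5.6,interpolation=cv2.INTER_CUBIC))
E
python3 meas.py; python3 go.py 474 -321 230 0 -1 0 0 0 -1
```

```text
[(0.92, array([286.8, 254.5])), (0.82, array([351.8, 201.6])), (0.81, array([267.6, 170.3])), (0.79, array([374.5, 265.5]))] [(0.93, array([315. , 194.6])), (0.69, array([238.4, 205.2]))]
shift [0.494 0.004 0.974] turn [ 0.004 -3.143  0.005]
t 11.85 pos [ 474.204 -223.587  180.586] j [ 0.005  0.647 -0.985  1.566 -1.571 -1.629] F [ 0.996 -0.209  0.072] w 85.2493291223955meas.py:6: RuntimeWarning: Mean of empty slice.
  w[c[1]-r:c[1]+r,c[0]-r:c[0]+r]=1; m&=w; ys,xs=np.nonzero(m); return m.sum(),np.array([xs.mean(),ys.mean()]),xs.max()-xs.min(),ys.max()-ys.min()
  ret = ret.dtype.type(ret / rcount)
Traceback (most recent call last):
  File "meas.py", line 7, in <module>
    c1=cork(p,proj(p,[474,-320,130]));c2=cork(q,proj(q,[474,-320,125]));print(c1,c2)
                                         ~~~~^^^^^^^^^^^^^^^^^^^^^^^^^^
  File "meas.py", line 6, in cork
    w[c[1]-r:c[1]+r,c[0]-r:c[0]+r]=1; m&=w; ys,xs=np.nonzero(m); return m.sum(),np.array([xs.mean(),ys.mean()]),xs.max()-xs.min(),ys.max()-ys.min()
                                                                                                                ~~~~~~^^
ValueError: zero-size array to reduction operation maximum which has no identity
```

Call:
apply_moves(
  increments=[
    [[0.4,0,0,0,-0.2,0,1],[0.8,0,0,0,-0.5,0,1],[0.9,0,0,0,-0.8,0,1],[0.9,0,0,0,-1,0,1],[0.9,0,0,0,-1,0,1]],
  ],
)

```text
clock: 12.35
position: [474.9, -223.4, 272.6]
ee_rot: [-0.608, 0.609, -0.362, -0.36]
contact_force: [0.2, 0.3, 0.1]
gripper_width: 85.6
```

```bash
python3 - <<'E'
from h import *
p=arm.get_image('top');save(p,'t9.png');a=cv2.imread('pics/t9.png')[160:230,310:380]
cv2.imwrite('pics/c9.png',cv2.resize(a,None,fx=8,fy=8,interpolation=cv2.INTER_CUBIC))
E
python3 go.py 474 -321 260 0 -1 0 0 0 -1
```

```text
shift [0.368 0.006 0.912] turn [ 0.002 -2.146  0.002]
t 12.4 pos [ 474.59 -223.27  271.22] j [ 0.026  0.29  -0.865  1.332 -1.129 -1.107] F [-0.128  0.621 -0.818] w 85.7849879747208
```

View pics/c9.png

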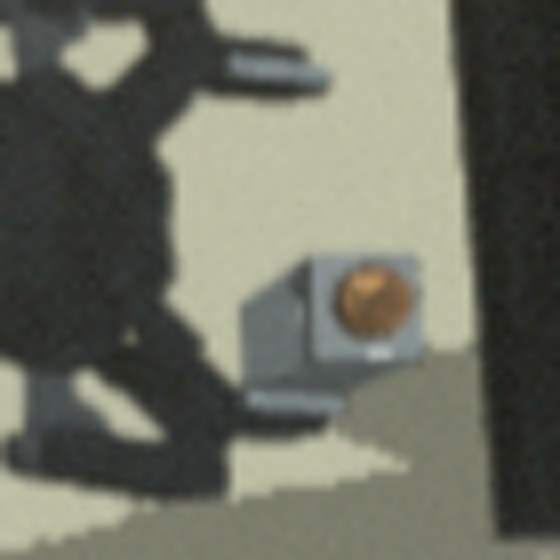

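Call:
apply_moves(
  increments=[
    [[0.05,0,0.1,0,-0.3,0,1],[0.1,0,0.2,0,-0.6,0,1],[0.15,0,0.3,0,-0.9,0,1],[0.15,0,0.3,0,-1,0,1],[0.15,0,0.3,0,-1,0,1]],
  ],
)

```text
clock: 12.9
position: [474.7, -257.4, 268.5]
ee_rot: [-0.678, 0.678, -0.198, -0.202]
contact_force: [0.2, 0.5, 0.1]
gripper_width: 85.2
```

```bash
python3 - <<'E'
from h import *
p=arm.get_image('top')
f=lambda c:np.array([(c[0]+.5)/8-.5+310,(c[1]+.5)/8-.5+160])
for c in [(310,256),(418,256),(420,358),(310,360)]: print(atz(p,f(c),115).round(1))
print(atz(p,f((375,300)),130))
E
python3 go.py 474 -321 260 0 -1 0 0 0 -1
```

```text
[ 491.1 -302.2  115. ]
[ 490.5 -337.3  115. ]
[ 456.7 -335.9  115. ]
[ 456.6 -300.3  115. ]
[ 473.99090324 -318.64512117  130.        ]
shift [0.494 0.003 0.415] turn [ 0.013 -1.147  0.003]
t 12.95 pos [ 474.395 -257.032  268.053] j [-0.053  0.225 -0.664  0.814 -0.841 -0.553] F [0.499 0.74  0.056] w 85.38193326744559
```

Call:
apply_moves(
  increments=[
    [[0.2,0,0.1,0,-0.3,0,1],[0.4,0,0.2,0,-0.6,0,1],[0.45,0,0.35,0.01,-0.9,0,1],[0.45,0,0.35,0.01,-1,0,1],[0.45,0,0.35,0.01,-1,0,1]],
  ],
)

```text
clock: 13.45
position: [474.7, -315.3, 263.1]
ee_rot: [-0.706, 0.707, -0.025, -0.026]
contact_force: [0.9, 0.2, 0.6]
gripper_width: 85.5
```

```bash
python3 go.py 474 -319.5 240 0 -1 0 0 0 -1
```

```text
shift [0.026 0.007 0.233] turn [ 0.002 -0.143 -0.004]
t 13.45 pos [ 474.738 -315.269  263.105] j [-0.274  0.311 -0.243  0.082 -1.     0.229] F [0.94  0.238 0.615] w 85.5156816034128
```

Call:
apply_moves(
  increments=[
    [[0.03,0.01,0.1,0,-0.14,0,1],[0.03,0.01,0.3,0,-0.14,0,1],[0.03,0.01,0.5,0,-0.14,0,1],[0.03,0.01,0.5,0,-0.14,0,1],[0.03,0.01,0.5,0,-0.14,0,1]],
  ],
)

```text
clock: 13.95
position: [473.1, -319.6, 214.1]
ee_rot: [0.708, -0.706, 0.0, 0.002]
contact_force: [-0.5, -0.8, 0.1]
gripper_width: 85.3
```

```bash
python3 go.py 474 -319.5 155 0 -1 0 0 0 -1;  python3 - <<'E'
from h import *
q=arm.get_image('side');save(q,'s10.png');b=cv2.imread('pics/s10.png')[60:180,200:340]
cv2.imwrite('pics/c10.png',cv2.resize(b,None,fx=5,fy=5,interpolation=cv2.INTER_CUBIC))
E
```

```text
shift [-0.002 -0.01   0.591] turn [ 0.004 -0.006  0.007]
t 13.95 pos [ 473.126 -319.567  214.121] j [-0.309  0.374 -0.254  0.004 -0.944  0.31 ] F [-0.453 -0.753  0.102] w 85.2548372450033
```

View pics/c10.png

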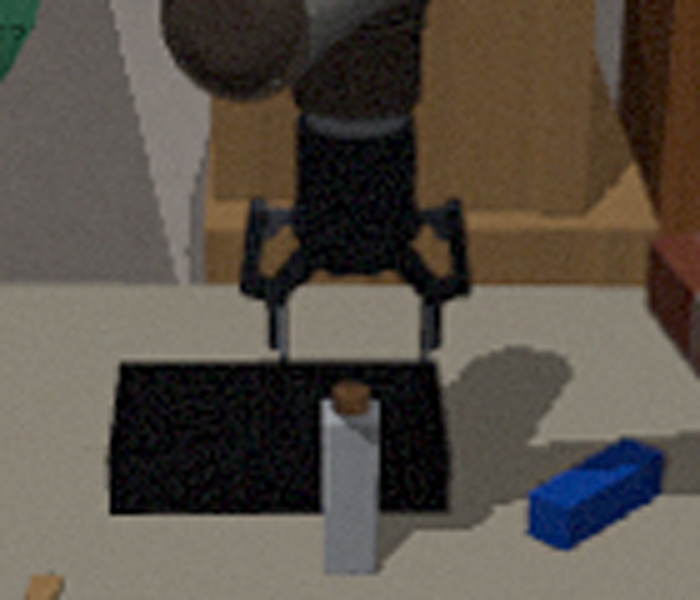

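Call:
apply_moves(
  increments=[
    [[0,-0.01,0.2,0,0,0,1],[0,-0.01,0.4,0,0,0,1],[0,-0.01,0.59,0,0,0,1],[0,-0.01,0.59,0,0,0,1],[0,-0.01,0.59,0,0,0,1]],
  ],
)

```text
clock: 14.5
position: [475.5, -320.2, 157.1]
ee_rot: [0.708, -0.706, 0.002, -0.0]
contact_force: [1.0, 0.1, 0.9]
gripper_width: 85.4
```

```bash
python3 go.py 474 -319.5 155 0 -1 0 0 0 -1;  python3 - <<'E'
from h import *
q=arm.get_image('side');save(q,'s11.png');b=cv2.imread('pics/s11.png')[60:180,200:340]
cv2.imwrite('pics/c11.png',cv2.resize(b,None,fx=5,fy=5,interpolation=cv2.INTER_CUBIC))
E
```

```text
shift [-0.007  0.015  0.021] turn [-0.007 -0.006  0.006]
t 14.5 pos [ 475.531 -320.217  157.075] j [-0.309  0.443 -0.312  0.002 -0.812  0.311] F [1.047 0.097 0.879] w 85.35516703957629
```

View pics/c11.png

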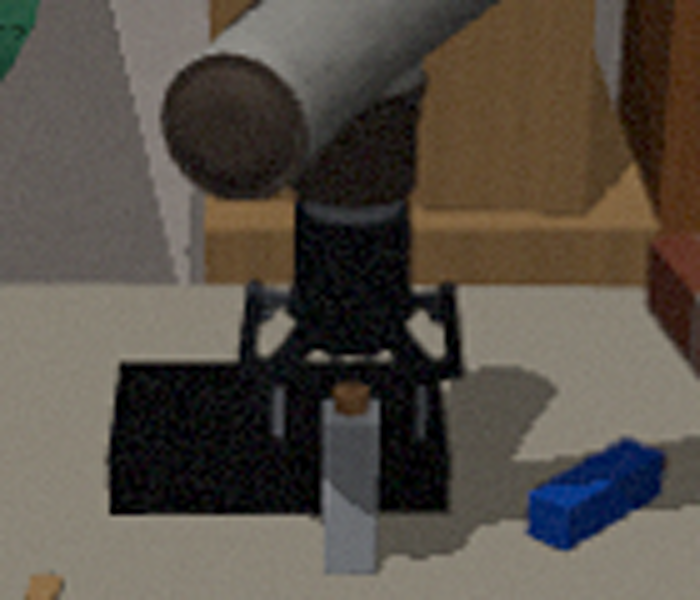

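Call:
apply_moves(
  increments=[
    [[0,0.01,0.02,0,0,0,1],[0,0.01,0.02,0,0,0,0.2],[0,0.01,0.02,0,0,0,0],[0,0.01,0.02,0,0,0,-0.05],[0,0.01,0.02,0,0,0,-0.1],[0,0.01,0.02,0,0,0,-0.2],[0,0.01,0.02,0,0,0,-1],[0,0.01,0.02,0,0,0,-1],[0,0.01,0.02,0,0,0,-1],[0,0.01,0.02,0,0,0,-1]],
  ],
)

```text
clock: 15.55
position: [474.2, -320.2, 154.3]
ee_rot: [0.708, -0.706, 0.002, -0.001]
contact_force: [0.3, -0.3, 3.2]
gripper_width: 35.4
```

```bash
python3 go.py 474 -319.5 300 0 -1 0 0 0 -1;  python3 - <<'E'
from h import *
q=arm.get_image('side');save(q,'s12.png');b=cv2.imread('pics/s12.png')[60:180,200:340]
cv2.imwrite('pics/c12.png',cv2.resize(b,None,fx=5,fy=5,interpolation=cv2.INTER_CUBIC))
E
```

```text
shift [-0.005 -0.003 -1.457] turn [-0.007 -0.004  0.005]
t 15.55 pos [ 474.238 -320.238  154.331] j [-0.311  0.445 -0.317  0.001 -0.805  0.312] F [ 0.265 -0.253  3.194] w 35.3848517445358
```

View pics/c12.png

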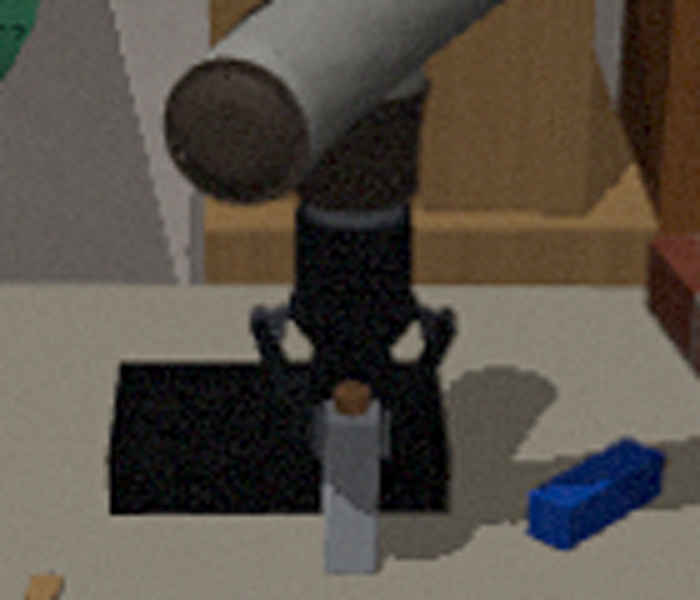

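Call:
apply_moves(
  increments=[
    [[0,0,-0.1,0,0,0,-1],[0,0,-0.3,0,0,0,-1],[0,0,-0.6,0,0,0,-1],[0,0,-0.9,0,0,0,-1],[0,0,-1,0,0,0,-1]],
  ],
)

```text
clock: 16.1
position: [474.6, -320.4, 257.5]
ee_rot: [0.708, -0.706, 0.004, -0.001]
contact_force: [0.7, 0.9, -1.2]
gripper_width: 35.2
```

Call:
apply_moves(
  increments=[
    [[-0.2,0.02,-0.2,0,0,0,-1],[-0.5,0.05,-0.5,0,0,0,-1],[-0.8,0.08,-0.7,0,0,0,-1],[-1,0.1,-0.7,0,0,0,-1]],
  ],
)

```text
clock: 16.5
position: [463.6, -218.7, 326.4]
ee_rot: [0.708, -0.706, 0.004, -0.002]
contact_force: [0.8, -0.2, -1.5]
gripper_width: 35.2
```

```bash
python3 go.py 525 321 320 0 -1 0 0 0 -1
```

```text
shift [-5.395 -0.629  0.057] turn [-0.015 -0.004  0.006]
t 16.5 pos [ 463.648 -218.708  326.423] j [-0.123  0.173 -0.231  0.001 -1.159  0.126] F [ 0.836 -0.214 -1.526] w 35.19808224537334
```

Call:
apply_moves(
  increments=[
    [[-0.3,-0.06,0,0,0,0,-1],[-0.7,-0.14,0,0,0,0,-1],[-1,-0.2,0,0,0,0,-1]],
  ],
)

```text
clock: 16.8
position: [482.5, -118.1, 322.9]
ee_rot: [0.708, -0.706, 0.001, -0.0]
contact_force: [1.3, -0.6, -1.4]
gripper_width: 35.3
```

Call:
apply_moves(
  increments=[
    [[-0.3,-0.06,0,0,0,0,-1],[-0.7,-0.14,0,0,0,0,-1],[-1,-0.2,0,0,0,0,-1]],
  ],
)

```text
clock: 17.1
position: [502.4, -18.0, 322.7]
ee_rot: [0.708, -0.706, 0.001, 0.0]
contact_force: [0.1, -0.8, -0.8]
gripper_width: 35.3
```

Call:
apply_moves(
  increments=[
    [[-0.3,-0.03,0,0,0,0,-1],[-0.7,-0.07,0,0,0,0,-1],[-1,-0.1,0,0,0,0,-1]],
  ],
)

```text
clock: 17.4
position: [512.1, 82.0, 322.6]
ee_rot: [0.708, -0.706, 0.001, 0.0]
contact_force: [0.9, 0.3, -1.0]
gripper_width: 35.5
```

```bash
python3 go.py 525 321 320 0 -1 0 0 0 -1
```

```text
shift [-2.39  -0.136  0.022] turn [-0.002 -0.003  0.005]
t 17.4 pos [512.074  81.983 322.563] j [ 0.473  0.189 -0.221  0.002 -1.161 -0.471] F [ 0.932  0.347 -0.978] w 35.47677468621461
```

Call:
apply_moves(
  increments=[
    [[-0.3,-0.03,0,0,0,0,-1],[-0.7,-0.05,0,0,0,0,-1],[-1,-0.08,0,0,0,0,-1]],
  ],
)

```text
clock: 17.7
position: [519.7, 181.9, 322.3]
ee_rot: [0.708, -0.706, 0.001, 0.0]
contact_force: [-0.4, 0.1, -1.2]
gripper_width: 35.3
```

Call:
apply_moves(
  increments=[
    [[-0.3,-0.02,0,0,0,0,-1],[-0.7,-0.04,0,0,0,0,-1],[-0.9,-0.05,0,0,0,0,-1],[-1,-0.06,0,0,0,0,-1],[-1,-0.06,0,0,0,0,-1]],
  ],
)

```text
clock: 18.2
position: [526.0, 280.8, 322.4]
ee_rot: [0.708, -0.706, 0.001, 0.0]
contact_force: [-0.3, 0.7, -0.8]
gripper_width: 35.1
```

```bash
python3 go.py 525 321 320 0 -1 0 0 0 -1;  python3 - <<'E'
from h import *
for n in('side','top'):
    p=arm.get_image(n); save(p,n+'13.png')
a=cv2.imread('pics/top13.png');b=cv2.imread('pics/side13.png')
cv2.imwrite('pics/c13.png',cv2.resize(np.hstack([a[130:240,70:200],b[170:330,180:310][:110]*0+b[215:325,180:310]]),None,fx=3,fy=3,interpolation=cv2.INTER_CUBIC))
cv2.imwrite('pics/d13.png',cv2.resize(b[100:340,150:350],None,fx=2.5,fy=2.5))
E
```

```text
shift [-0.402  0.008  0.023] turn [-0.003 -0.005  0.006]
t 18.2 pos [525.957 280.761 322.361] j [ 0.763  0.324 -0.038  0.003 -1.21  -0.761] F [-0.297  0.698 -0.843] w 35.1266532762385
```

View pics/c13.png

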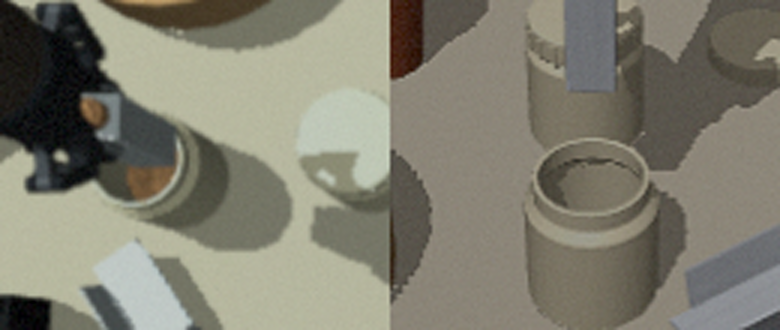

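View pics/d13.png

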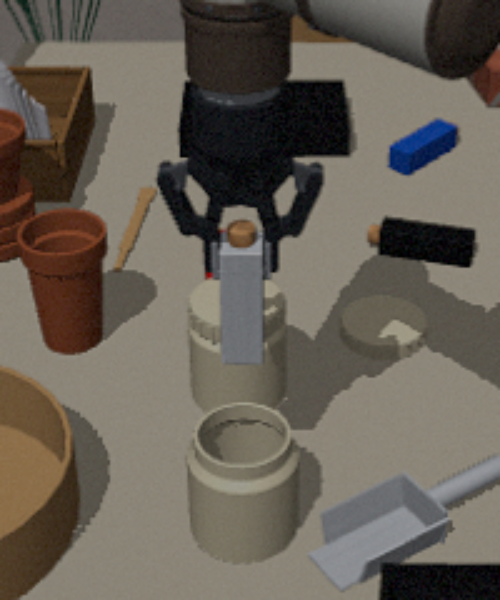

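```bash
python3 - <<'E'
from fit import *
from scipy.optimize import least_squares
q=arm.get_image('side')
w=np.arange(0,6.28,.05)
def bb(c):
    u=np.array([proj(q,[c[0]+43*np.cos(a),c[1]+43*np.sin(a),110]) for a in w]); return np.r_[u.min(0),u.max(0)]
obs=np.array([(533-390)/3+180,138/3+215,(652-390)/3+180,217/3+215])
r=least_squares(lambda c:bb(c)-obs,[525,321],diff_step=1e-3);print(r.x,r.fun)
im=cv2.cvtColor(q['img'],cv2.COLOR_RGB2BGR); im=cv2.resize(im[200:340,180:320],None,fx=4,fy=4,interpolation=cv2.INTER_CUBIC)
for c,col in(((525,321),(0,0,255)),(tuple(r.x),(0,255,0))):
    for a in w: cv2.circle(im,tuple(int(t) for t in (proj(q,[c[0]+43*np.cos(a),c[1]+43*np.sin(a),110])-[180,200]+.5)*4),1,col,-1)
cv2.imwrite('pics/e13.png',im)
E
```

```text
[523.558 324.776] [ 0.093 -0.024 -0.093  0.03 ]
```

View pics/e13.png

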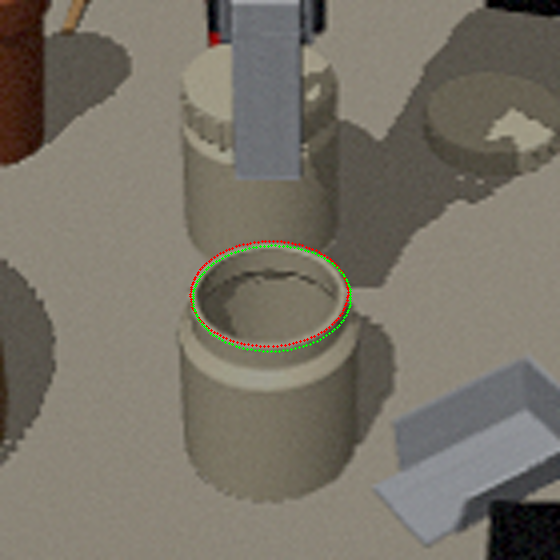

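```bash
python3 go.py 524.5 322 290 0 -1 0 0 0 -1
```

```text
shift [-0.43   0.016  0.332] turn [-0.004 -0.004  0.002]
t 18.35 pos [526.083 279.05  323.265] j [ 0.761  0.322 -0.039  0.003 -1.21  -0.76 ] F [ 0.156  0.599 -0.833] w 35.21862463454371
```

Call:
apply_moves(
  increments=[
    [[-0.2,0,0,0,0,0,-1],[-0.41,0.01,0.1,0,0,0,-1],[-0.41,0.01,0.25,0,0,0,-1],[-0.41,0.01,0.25,0,0,0,-1],[-0.41,0.01,0.25,0,0,0,-1]],
  ],
)

```text
clock: 18.85
position: [525.1, 321.6, 297.7]
ee_rot: [0.708, -0.706, 0.002, 0.0]
contact_force: [0.7, -0.3, 0.2]
gripper_width: 35.1
```

```bash
python3 go.py 524.5 322 270 0 -1 0 0 0 -1;  python3 - <<'E'
from h import *
for n in('side','top'):
    p=arm.get_image(n); save(p,n+'14.png')
a=cv2.imread('pics/top14.png');b=cv2.imread('pics/side14.png')
cv2.imwrite('pics/c14.png',cv2.resize(np.hstack([a[130:240,70:170],b[200:310,195:295]]),None,fx=4,fy=4,interpolation=cv2.INTER_CUBIC))
E
```

```text
shift [-0.005  0.006  0.277] turn [-0.004 -0.005  0.005]
t 18.85 pos [525.076 321.601 297.655] j [ 0.813  0.373 -0.027  0.004 -1.171 -0.812] F [ 0.694 -0.305  0.17 ] w 35.08991986777101
```

View pics/c14.png

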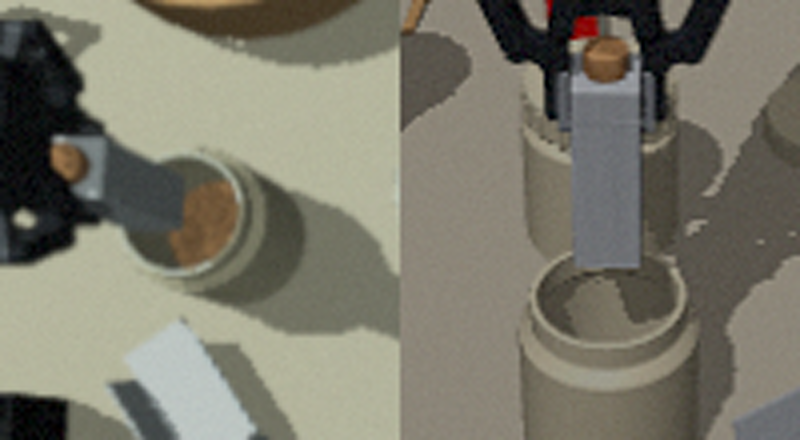

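Call:
apply_moves(
  increments=[
    [[0,0,0.1,0,0,0,-1],[0,0,0.25,0,0,0,-1],[0,0,0.4,0,0,0,-1],[0,0,0.42,0,0,0,-1],[0,0,0.42,0,0,0,-1]],
  ],
)

```text
clock: 19.45
position: [525.3, 320.9, 255.9]
ee_rot: [0.708, -0.706, 0.002, -0.0]
contact_force: [0.3, -0.2, -0.4]
gripper_width: 35.4
```

```bash
python3 go.py 524.5 322 226 0 -1 0 0 0 -1;  python3 - <<'E'
from h import *
for n in('side','top'):
    p=arm.get_image(n); save(p,n+'15.png')
a=cv2.imread('pics/top15.png');b=cv2.imread('pics/side15.png')
cv2.imwrite('pics/c15.png',cv2.resize(np.hstack([a[130:240,70:170],b[200:310,195:295]]),None,fx=4,fy=4,interpolation=cv2.INTER_CUBIC))
E
```

```text
shift [-0.011  0.009  0.299] turn [-0.005 -0.004  0.004]
t 19.45 pos [525.335 320.94  255.947] j [ 0.812  0.404 -0.088  0.004 -1.078 -0.812] F [ 0.284 -0.187 -0.418] w 35.35700618270765
```

View pics/c15.png

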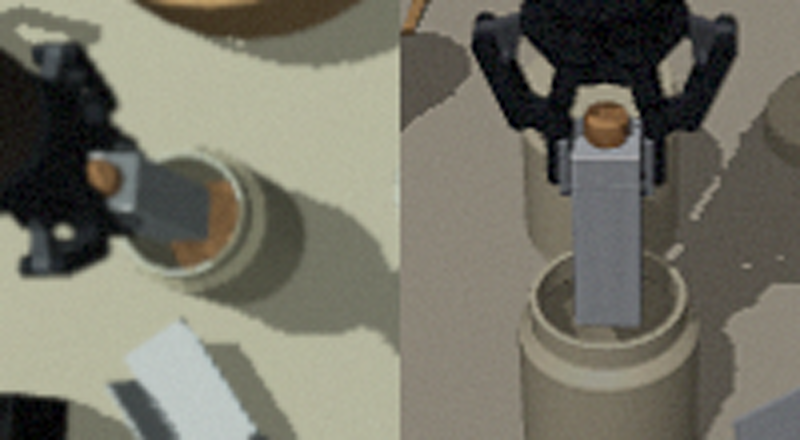

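Call:
apply_moves(
  increments=[
    [[-0.01,0.01,0.06,0,0,0,-1],[-0.01,0.01,0.14,0,0,0,-1],[-0.01,0.01,0.22,0,0,0,-1],[-0.01,0.01,0.27,0,0,0,-1],[-0.01,0.01,0.28,0,0,0,-1],[-0.01,0.01,0.28,0,0,0,-1]],
  ],
)

```text
clock: 20.15
position: [524.4, 322.1, 227.9]
ee_rot: [0.708, -0.706, 0.002, -0.0]
contact_force: [0.0, -0.1, -0.8]
gripper_width: 35.6
```

Call:
apply_moves(
  increments=[
    [[0,0,0.01,0,0,0,-1],[0,0,0.02,0,0,0,-1],[0,0,0.03,0,0,0,-1],[0,0,0.03,0,0,0,-1]],
  ],
)

```text
clock: 20.55
position: [524.3, 322.1, 225.2]
ee_rot: [0.708, -0.706, 0.001, -0.0]
contact_force: [-0.0, -0.5, -1.7]
gripper_width: 35.5
```

Call:
apply_moves(
  increments=[
    [[0,0,0.01,0,0,0,-1],[0,0,0.02,0,0,0,-1],[0,0,0.03,0,0,0,-1],[0,0,0.03,0,0,0,-1]],
  ],
)

```text
clock: 20.95
position: [524.3, 322.0, 222.0]
ee_rot: [0.708, -0.706, 0.002, -0.0]
contact_force: [-0.3, -0.1, -1.1]
gripper_width: 35.3
```

Call:
apply_moves(
  increments=[
    [[0,0,0.01,0,0,0,-1],[0,0,0.02,0,0,0,-1],[0,0,0.03,0,0,0,-1],[0,0,0.03,0,0,0,-1]],
  ],
)

```text
clock: 21.35
position: [524.3, 322.0, 219.0]
ee_rot: [0.708, -0.706, 0.001, -0.0]
contact_force: [-0.2, 0.3, -1.6]
gripper_width: 35.3
```

Call:
apply_moves(
  increments=[
    [[0,0,0.01,0,0,0,-1],[0,0,0.02,0,0,0,-1],[0,0,0.03,0,0,0,-1],[0,0,0.03,0,0,0,-1]],
  ],
)

```text
clock: 21.75
position: [524.3, 322.0, 216.0]
ee_rot: [0.708, -0.706, 0.002, -0.0]
contact_force: [-0.3, 0.5, -1.7]
gripper_width: 35.5
```

Call:
apply_moves(
  increments=[
    [[0,0,0.01,0,0,0,-1],[0,0,0.02,0,0,0,-1],[0,0,0.03,0,0,0,-1],[0,0,0.03,0,0,0,-1]],
  ],
)

```text
clock: 22.15
position: [524.3, 322.0, 213.0]
ee_rot: [0.708, -0.706, 0.002, -0.0]
contact_force: [-0.7, -0.3, -1.2]
gripper_width: 35.3
```

Call:
apply_moves(
  increments=[
    [[0,0,0.01,0,0,0,-1],[0,0,0.02,0,0,0,-1],[0,0,0.03,0,0,0,-1],[0,0,0.03,0,0,0,-1]],
  ],
)

```text
clock: 22.55
position: [524.3, 322.0, 210.0]
ee_rot: [0.708, -0.706, 0.002, -0.0]
contact_force: [0.1, -0.2, -1.3]
gripper_width: 34.9
```

Call:
apply_moves(
  increments=[
    [[0,0,0.01,0,0,0,-1],[0,0,0.02,0,0,0,-1],[0,0,0.03,0,0,0,-1],[0,0,0.03,0,0,0,-1]],
  ],
)

```text
clock: 22.95
position: [524.3, 322.0, 207.0]
ee_rot: [0.708, -0.706, 0.001, -0.0]
contact_force: [-0.1, -0.5, -0.1]
gripper_width: 35.3
```

Call:
apply_moves(
  increments=[
    [[0,0,0.01,0,0,0,-1],[0,0,0.02,0,0,0,-1],[0,0,0.02,0,0,0,-1]],
  ],
)

```text
clock: 23.25
position: [524.4, 322.0, 205.0]
ee_rot: [0.708, -0.706, 0.002, -0.0]
contact_force: [0.3, 0.2, -1.5]
gripper_width: 34.9
```

Call:
apply_moves(
  increments=[
    [[0,0,0.01,0,0,0,-1],[0,0,0.02,0,0,0,-1],[0,0,0.03,0,0,0,-1],[0,0,0.03,0,0,0,-1]],
  ],
)

```text
clock: 23.65
position: [524.4, 322.0, 202.0]
ee_rot: [0.708, -0.706, 0.002, -0.0]
contact_force: [-0.7, -0.0, -1.2]
gripper_width: 35.7
```

Call:
apply_moves(
  increments=[
    [[0,0,0.01,0,0,0,-1],[0,0,0.02,0,0,0,-1],[0,0,0.03,0,0,0,-1],[0,0,0.03,0,0,0,-1]],
  ],
)

```text
clock: 24.05
position: [524.4, 322.0, 199.0]
ee_rot: [0.708, -0.706, 0.002, -0.0]
contact_force: [0.5, -0.8, -1.0]
gripper_width: 35.1
```

Call:
apply_moves(
  increments=[
    [[0,0,0.01,0,0,0,-1],[0,0,0.02,0,0,0,-1],[0,0,0.03,0,0,0,-1],[0,0,0.03,0,0,0,-1]],
  ],
)

```text
clock: 24.45
position: [524.4, 322.0, 196.0]
ee_rot: [0.708, -0.706, 0.002, -0.0]
contact_force: [-0.8, -0.0, -1.1]
gripper_width: 35.2
```

Call:
apply_moves(
  increments=[
    [[0,0,0.01,0,0,0,-1],[0,0,0.02,0,0,0,-1],[0,0,0.03,0,0,0,-1],[0,0,0.03,0,0,0,-1]],
  ],
)

```text
clock: 24.85
position: [524.5, 322.2, 193.7]
ee_rot: [0.708, -0.706, 0.002, -0.001]
contact_force: [-1.2, -0.6, 1.9]
gripper_width: 35.4
```

Call:
apply_moves(
  increments=[
    [[0,0,0.01,0,0,0,-1],[0,0,0.01,0,0,0,-1]],
  ],
)

```text
clock: 25.05
position: [524.6, 322.1, 192.8]
ee_rot: [0.708, -0.706, 0.002, -0.001]
contact_force: [-1.5, -0.3, 4.0]
gripper_width: 35.1
```

```bash
python3 - <<'E'
from h import *
for n in('side','top'):
    p=arm.get_image(n); save(p,n+'16.png'); print(arm.read_state()['contact_force'])
a=cv2.imread('pics/top16.png');b=cv2.imread('pics/side16.png')
cv2.imwrite('pics/c16.png',cv2.resize(np.hstack([a[130:240,70:170],b[200:310,195:295]]),None,fx=4,fy=4,interpolation=cv2.INTER_CUBIC))
E
```

```text
[-1.54250652 -0.70998429  4.36921648]
[-1.51147407 -0.45326372  4.58553579]
```

View pics/c16.png

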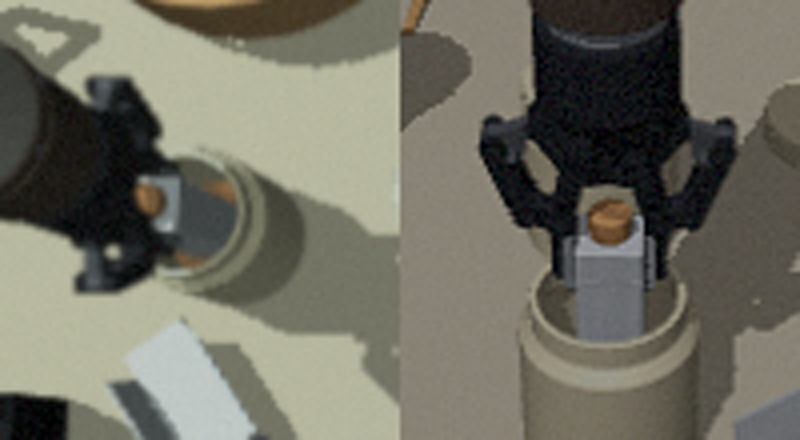

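Call:
apply_moves(
  increments=[
    [[0,0,-0.01,0,0,0,-1],[0,0,-0.01,0,0,0,-1],[0,0,-0.01,0,0,0,-0.1],[0,0,-0.01,0,0,0,0.1],[0,0,-0.01,0,0,0,0.3],[0,0,-0.01,0,0,0,0.6],[0,0,-0.01,0,0,0,0.8],[0,0,-0.01,0,0,0,0.8],[0,0,-0.01,0,0,0,0.8]],
  ],
)

```text
clock: 26.05
position: [524.5, 322.1, 193.2]
ee_rot: [0.708, -0.706, 0.002, -0.0]
contact_force: [-0.2, -0.0, 0.6]
gripper_width: 76.5
```

```bash
python3 - <<'E'
from h import *
for n in('side','top'):
    p=arm.get_image(n); save(p,n+'17.png'); 
s=arm.read_state();print(s['contact_force'],s['position'],s['gripper_width'])
a=cv2.imread('pics/top17.png');b=cv2.imread('pics/side17.png')
cv2.imwrite('pics/c17.png',cv2.resize(np.hstack([a[130:240,70:170],b[200:310,195:295]]),None,fx=4,fy=4,interpolation=cv2.INTER_CUBIC))
E
```

```text
[-0.01744311 -0.26089005  0.59375274] [524.46272481 322.04854188 193.219163  ] 76.87194582696641
```

View pics/c17.png

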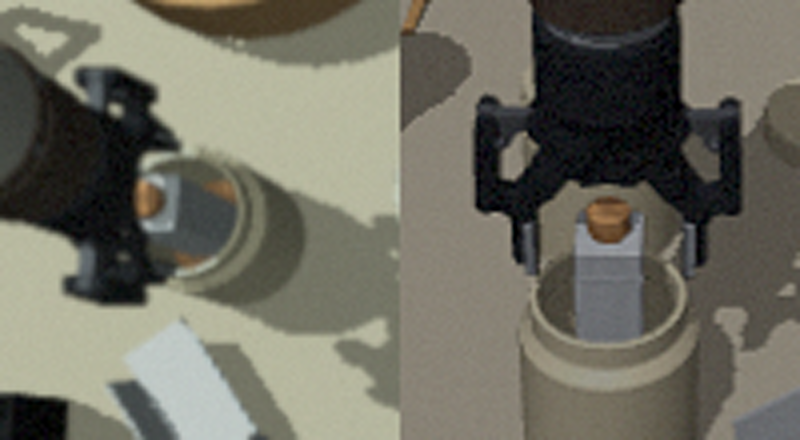

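Standing upright and free between the fingers. I'll retreat straight up.

Call:
apply_moves(
  increments=[
    [[0,0,-0.1,0,0,0,0.8],[0,0,-0.3,0,0,0,0.8],[0,0,-0.6,0,0,0,0.8],[0,0,-0.9,0,0,0,0.8],[0,0,-1,0,0,0,0.8],[0,0,-1,0,0,0,0.8]],
  ],
)

```text
clock: 26.75
position: [524.6, 322.6, 295.7]
ee_rot: [0.708, -0.706, 0.002, -0.003]
contact_force: [-0.0, -0.2, 0.2]
gripper_width: 77.0
```

Call:
apply_moves(
  increments=[
    [[0.3,0,-0.3,0,0,0,1],[0.6,0,-0.6,0,0,0,1],[1,0,-0.6,0,0,0,1],[1,0,-0.6,0,0,0,1],[1,0,-0.6,0,0,0,1]],
  ],
)

```text
clock: 27.25
position: [523.8, 221.3, 352.2]
ee_rot: [0.707, -0.707, 0.001, 0.001]
contact_force: [-0.8, 0.6, -0.6]
gripper_width: 85.3
```

```bash
python3 - <<'E'
from h import *
for n in('side','top'):
    p=arm.get_image(n); save(p,n+'18.png'); print(n,atz(p,arm.mark_of('tin_mid',p)[0]['at'],104))
s=arm.read_state();print(s['clock'],s['contact_force'],s['position'],s['gripper_width'])
a=cv2.imread('pics/top18.png');b=cv2.imread('pics/side18.png')
cv2.imwrite('pics/c18.png',np.hstack([a[:384,60:440],b[:384,100:480]]))
cv2.imwrite('pics/d18.png',cv2.resize(np.hstack([a[130:240,70:170],b[200:310,195:295]]),None,fx=4,fy=4,interpolation=cv2.INTER_CUBIC))
E
```

```text
side [528.80003376 322.21162938 104.        ]
top [ 304.19459052 -367.45002959  104.        ]
27.45 [ 1.27857538 -0.15828111  0.24897708] [524.13329796 223.05306166 352.27324725] 85.3195692817596
```

View pics/c18.png

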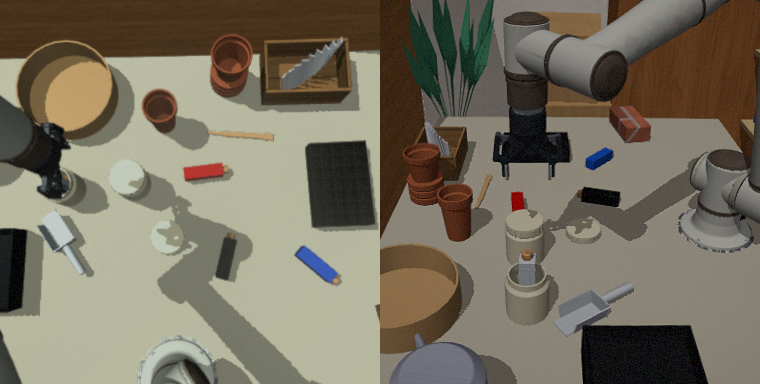

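View pics/d18.png

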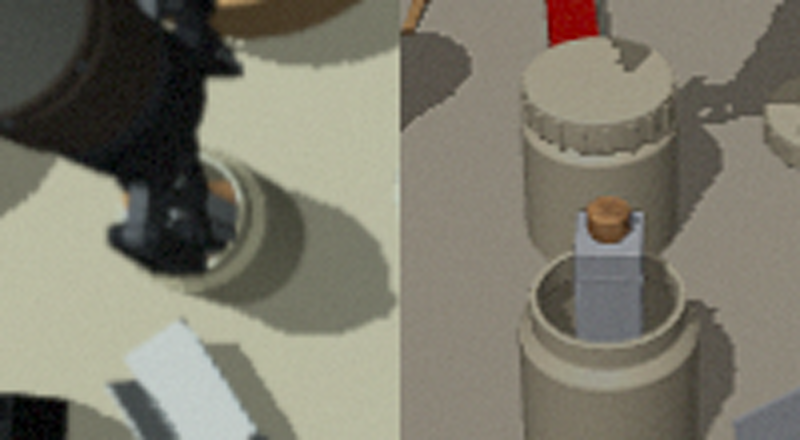

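The tin stands upright in the open canister with its stopper up. The gripper is clear, and the other things are where they were.

```bash
python3 -c "
from bench import arm
print(arm.job_done())"
```

```text
the job is handed in; nothing more can be done
None
```

The silver tin now stands stopper up in the open canister, and I handed the job in at about 27.5 s.

**What I did:**
- I gripped the lying tin and turned it upright. I set it on the bench at about (474, -319) and felt contact of about 6 N.
- I let go completely, and a picture showed it standing free.
- I gripped it again from above and carried it over the other things to the canister.
- I lowered it 2–3 mm at a time until the wrist force rose from about -1 N to +4.5 N. It pushed back at about 2 N per mm, as the cork should, with the foot about 39 mm above the bench.
- I backed off 1 mm, released the tin and withdrew the arm upwards.

**Last checks:**
- The final side picture shows the tin upright near the middle of the mouth, with the stopper up. The network placed it at about (529, 322).
- The gripper was open and clear, and the wrist force was back within noise.
- The scoop, cap, pot, tray, widger and the look-alike tins appear unmoved. I judged this by eye and did not measure it.

**Disagreements:**
- The network's best match in the last top picture was the blue look-alike, because the gripper hid the tin there. The final pose is therefore confirmed only from the side view.
- The two cameras put the centre of the mouth about 5 mm apart in y. I aimed between them, and the tin went in with no noticeable sideways force.

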